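Stir the beads, then hold the hopper gate open at its mark

ROBOT

A 6-joint arm with a two-finger parallel gripper is mounted at the origin on a cart in front of the work surface, level with it; the furniture and walls round the work are solid. World frame = base frame: x ahead of the robot, y to its left, z up, the work surface at z = 0. Lengths are in m, angles in degrees, forces in N, time in s.
With the tool pointing down it reaches from about 0.35 to 0.875 m from the base axis. Payload 4.2 kg.
Tool frame: the origin (TCP) lies midway between the tips of the shut fingers; the grasp point (between the pads) lies 19 mm behind it (r.pinch_z is the distance from the TCP to the grasp point, in m); z points along the fingers, y is the line along which they close (so a half turn about z gives the same grasp; the last joint's range is limited). The gripper opens to 87 mm and grips with 3 to 60 N. Pads are 19 mm wide; open, the fingers measure 117 mm over their backs; the gripper's body (75 mm by 190 mm) begins 51 mm behind the grasp point.
Start: joints at [-54.282, 22.042, 0.453, 0, -68.411, -14.817], TCP at [0.223, -0.584, 0.223] pointing down, gripper open.
Joint ranges: [-179.83, 179.83], [-69.29, 118.12], [-61.27, 80.66], [-181.25, 117.63], [-171.15, -9.14], [-177.46, 177.46]. Speed limits (degrees/s): [159.86, 159.86, 180, 180, 180, 180].

INTERFACE

Orientations are given as a 3x3 rotation matrix whose columns are the frame's x, y, z axes.
In Python, from station import r, imaging, models gives the robot as it stands. The module is installed in compiled form; this text tells all that it offers.
- The arm moves only by the tool apply_moves, never from a script. Its argument "moves" is a list of rows, each a list of 2 entries, a list of its own where there are three numbers: the shift along the tool's x, y, z in m, then the turn about the tool's z in degrees. A call has 1 to 5 rows; each row shifts and turns the commanded pose from where the row before left it, along the tool's axes as they then stand; what a row does not reach is not made up. A row lasts 1/12 s, in which the tool goes at most 41.7 mm and 7.16 degrees, less where a joint would pass 70% of its speed; a pose out of reach is approached as far as the arm can. A call is refused whole if a number of a shift passes 0.0417 or a number of a turn 7.16, either way. A call with a gripper value outside its range is refused whole. "hand" is the finger opening in m, from 0 to 0.087, set as the call begins (left out, the last holds). The fingers move at their own pace and stop on an object; the grip force is fixed at half the most. Time passes only in rows, so rows that do not move let the fingers close. It gives the time, the measured TCP pose, the force, the opening and the grip force at its end, in the units of the state.
- r.sense(): the state, without advancing time (a new reading comes with each control period).
- imaging.capture(name): name is "scene" or "top"; returns a dict with "frame" (400x640x3 uint8, blue, green, red), "intrinsics" (3x3 intrinsics, pixels), "eye" and "orientation" of the camera in the world. Camera axes: x right, y down, z forward; pixel columns grow to the right and rows downward; lengths in m; the calibration is good to about 2 mm. A picture is of the moment at which its call begins. There is no depth.
- r.finish_job(): hands the job in; it is judged then, once.
Trained networks look in a picture, given as the dict that the camera call returned (one of the last four; its "shot" number tells which), for a name from the list of things; names that differ only in an ending like _2 or _b are one class to them, and where a whole thing is asked for, a point or a joint stands for the part that bears it (a point fixed in the world has none). Each returns a list of dicts, best first, with "confidence" (0 to 1); they miss things now and then, are a little off and sometimes report something else, mostly with a low value. They report only what shows in the picture. A call takes as long as a camera call. They do not tell look-alikes from the thing itself.
- models.cut_out(picture, target): "region" (400x640 bool, what is visible of it) and "extent" ([left, top, width, height] as shares, 0 to 1, of the picture: columns of its width, rows of its height, round what is visible of it).
- models.place_of(picture, target): "at" ([column, row] as shares, 0 to 1, of the picture: columns of its width, rows of its height: a listed point, or the origin of a listed thing).
The state is a dict: "time_s": time; "joints": joint angles; "joint_velocities": joint speeds; "effort": joint torques, N m; "tcp_pos": TCP position; "ee_rot": TCP orientation; "wrist_force": force on the tool from outside, world axes, zero at the start; "moment": the same for the moment, N m; "gripper_width": opening from 0.0 (shut) to 1.0 (fully open); "gripper_force": force on a finger pad.
Only numpy, scipy, OpenCV 4.12 (cv2) and the standard library are available. Lean on these libraries where they do the work, as an engineer would, in place of code of your own. Each camera call takes 0.05 s, during which the arm holds its last target. There are 200 camera calls.

TASK

Take the blue-handled rod out of its stand, stir the orange beads in the clear hopper tube with it, going widely round at least twice with the tip down among them, and put the rod back upright in its stand. Then pull the spring-return gate out by its black knob until its yellow line meets the red marks on the rails, so that the beads drop into the beaker below, and finish still holding it there: do not let go. Leave the small beaker and the two vials where they stand.

Things in the scene. Friction and masses are not known exactly. Their poses are not given: they have to be found in the camera images.
- hopper: Fixed bead dispenser on posts; origin on the bench under the clear tube's axis, z up. Base and rails span own x -160 to +55, y +-52 mm; own -x is the way the gate pulls out (roughly towards the robot). Guide rails along x at y = +-41 mm, tops 110 mm above the bench. Clear upright tube: inner radius 25, outer 29 mm, open rim 158 mm above the bench.
- receiver: Glass beaker, 75 mm across, 92 mm high, fixed on the dispenser's base right under the tube; catches the beads. Origin at the centre of its underside.
- hopper_floor (a point): Centre of the upper face of the closed gate, on the tube's axis: the floor the beads lie on, 108 mm above the bench (tube rim 50 mm above it).
- mark (a point): Point midway between the two red marks on the rails, 145 mm from the tube axis along the hopper's own -x, 110 mm above the bench. The gate is at the mark when the yellow line and knob axis stand over it.
- gate_knob (a point): Grip point of the gate's black upright round knob: 17 mm diameter, 52 mm tall, from 108 to 160 mm above the bench; this point is on its axis 136 mm above the bench. A yellow line across the gate plate passes under the knob axis. 90 mm from the tube axis when shut. Best pinched across the pull direction (61 mm clear to the tube wall).
- gate (a joint): How far the gate is pulled out, m: 0 shut (start), 0.055 at the red marks, 0.08 end stop. Slides straight along the hopper's own -x. A spring pulls it shut: about 4 N when shut, 8.5 N at the mark; it closes by itself when let go.
- rod: Loose stirring rod, about 40 g, 130 mm long, standing upright in its stand: steel shaft 10 mm diameter, flat at the lower tip; blue round handle 16 mm diameter over the top 50 mm. Origin at the centre of its lower tip, z along it to the handle.
- rod_grip (a point): Middle of the rod's blue handle, on its axis, 105 mm above the lower tip.
- rod_stand: Fixed rod stand: dark round foot 54 mm across and 6 mm high, white tube 54 mm high in all, bore 16 mm (3 mm play round the rod) widening to 28 mm at the mouth. Origin on the bench on the bore's axis, z up; the bore's floor is 6 mm above the bench. It may stand left or right of the hopper.
- stand_mouth (a point): Centre of the stand's mouth, 54 mm above the bench.
- small_beaker: Bystander: loose small glass beaker, 54 mm across, 66 mm high, origin at the centre of its underside.
- vial_red: Bystander: loose small vial with a red cap and white tip, 28 mm across, 73 mm high, origin at the centre of its underside.
- vial_black: Bystander: the same vial with a black cap.
- bead1_center (a point): Centre of one of five loose orange beads, 15 mm diameter, 10 g, lying in one layer on the gate in the tube.
- bead2_center (a point): Centre of another orange bead, as the first.
- bead3_center (a point): Centre of another orange bead, as the first.
- bead4_center (a point): Centre of another orange bead, as the first.
- bead5_center (a point): Centre of another orange bead, as the first.
Mind the look-alikes: they are no part of the job. There is more than one size of the hopper; the job needs the larger.

How it is judged (in metres and radians):
On the way, in this order (a step that is already met when the one before it is completed fails the run):
1. the held rod's tip is down among the beads in the tube, on the side towards the hopper's own +y (over 5 mm off the axis), gate shut (y of rod in the frame of hopper above 0.005 m and z of rod in the frame of hopper between 0.1 and 0.12 m and horizontal distance between rod and hopper_floor below 0.026 m and contact force between the fingers and rod above 0.5 N and value of joint gate below 0.01 m).
2. the held rod has swept across to the other side of the tube, tip still down among the beads (y of rod in the frame of hopper below -0.005 m and z of rod in the frame of hopper between 0.1 and 0.12 m and horizontal distance between rod and hopper_floor below 0.026 m and contact force between the fingers and rod above 0.5 N and value of joint gate below 0.01 m).
3. and back again, and the beads have been shifted (all of step 1 and distance of any of bead1_center, bead2_center from where it was at the start of the episode above 0.005 m and distance of any of bead3_center, bead4_center, bead5_center from where it was at the start of the episode above 0.005 m).
4. the rod is back upright in its stand and let go, gate still shut and all beads still in the tube (horizontal distance between rod and rod_stand below 0.008 m and z of rod in the frame of rod_stand below 0.015 m and angle between rod's own z axis and vertical below 0.25 rad and contact force between each of the arm, the fingers and rod below 0.1 N and value of joint gate below 0.01 m and z of each of bead1_center, bead2_center, bead3_center, bead4_center, bead5_center in the frame of hopper above 0.105 m and horizontal distance between each of bead1_center, bead2_center, bead3_center, bead4_center, bead5_center and hopper_floor below 0.026 m), for 0.2 s.
At the end, for the whole second after the job is handed in: The gripper's fingers still hold the gate (over 2 N) within 6 mm of its mark (0.049 to 0.061 m out) and still; all five beads lie in the beaker under the tube; the rod stands in its stand (tip within 8 mm of the bore's axis and of its floor, tilt under 0.25 rad) and does not touch the hopper (value of joint gate between 0.049 and 0.061 m and velocity of joint gate between -0.01 and 0.01 m/s and contact force between the fingers and hopper above 2 N and contact force between rod and hopper below 0.1 N and horizontal distance between rod and rod_stand below 0.008 m and z of rod in the frame of rod_stand below 0.015 m and angle between rod's own z axis and vertical below 0.25 rad and z of bead1_center in the frame of hopper between 0.006 and 0.06 m and z of bead2_center in the frame of hopper between 0.006 and 0.06 m and z of bead3_center in the frame of hopper between 0.006 and 0.06 m and z of bead4_center in the frame of hopper between 0.006 and 0.06 m and z of bead5_center in the frame of hopper between 0.006 and 0.06 m and horizontal distance between each of bead1_center, bead2_center, bead3_center, bead4_center, bead5_center and hopper_floor below 0.036 m); the arm keeps its last pose, push and grip.
It fails at once if the small beaker is shifted by more than 30 mm or tipped over (distance of small_beaker from where it was at the start of the episode above 0.03 m or angle between small_beaker's own z axis and vertical above 0.5 rad).
It fails at once if the red-capped vial is shifted by more than 30 mm or tipped over (distance of vial_red from where it was at the start of the episode above 0.03 m or angle between vial_red's own z axis and vertical above 0.5 rad).
It fails at once if the black-capped vial is shifted by more than 30 mm or tipped over (distance of vial_black from where it was at the start of the episode above 0.03 m or angle between vial_black's own z axis and vertical above 0.5 rad).
It also fails if it takes over 72 s, if anything falls off the work surface, if the arm or the gripper's body presses on something with over 40 N, if the wrist force passes 120 N, or if a joint passes its speed limit or range.

## Working session

There is one attempt and no reset: what is moved stays moved. The work goes in short steps, Python scripts to look and compute and a tool call to move; the robot and the scene stay as the last step left them, time stands still between calls to the robot, and variables do not carry over. Pictures are saved under pics/ and viewed, at most 10 in all, crops included, and the job is handed in when it is done.

Besides the shell and the picture viewer there is one more tool, called after "Emit:" by a JSON object that holds its "name" and its "arguments", one argument or row to a line. apply_moves: Moves the arm, as the interface text tells. Its arguments: {"type":"object","properties":{"moves":{"type":"array"},"hand":{"type":"number"}},"required":["moves"]}

```bash
mkdir -p pics; cat > h.py <<'E'
import numpy as np, cv2
from station import r, imaging, models
def ray(c,px):
    K=np.array(c["intrinsics"]);d=np.array(c["orientation"])@np.linalg.inv(K)@np.array([px[0],px[1],1.]);return np.array(c["eye"]),d/np.linalg.norm(d)
def atz(c,px,z):
    o,d=ray(c,px);return o+d*(z-o[2])/d[2]
def proj(c,p):
    v=np.array(c["orientation"]).T@(np.array(p)-np.array(c["eye"]));q=np.array(c["intrinsics"])@v;return q[:2]/q[2]
def tri(c1,p1,c2,p2):
    A=np.zeros((3,3));b=np.zeros(3);L=[ray(c1,p1),ray(c2,p2)]
    for o,d in L:
        M=np.eye(3)-np.outer(d,d);A+=M;b+=M@o
    x=np.linalg.solve(A,b);return x,max(np.linalg.norm(np.cross(x-o,d)) for o,d in L)
E
python3 - <<'E'
from h import *
np.set_printoptions(precision=4,suppress=True)
s=imaging.capture("scene");t=imaging.capture("top")
for n,c in(("scene",s),("top",t)):
    cv2.imwrite(f"pics/{n}0.png",c["frame"]);print(n,c["eye"],np.array(c["orientation"]).tolist())
    for k in["hopper","hopper_floor","mark","gate_knob","rod","rod_grip","rod_stand","stand_mouth","small_beaker","vial_red","vial_black"]:
        print(k,[(np.round(np.array(x["at"])*[640,400],1).tolist(),round(x["confidence"],2)) for x in models.place_of(c,k)])
print(r.sense(),r.pinch_z)
E
```

```text
scene [0.1664 0.4857 0.7456] [[-0.7621153497883256, -0.46245252652874563, 0.45312013233159015], [-0.6474227218142922, 0.5390489561769394, -0.5387671501893245], [0.004900295459645017, -0.7039629845039668, -0.7102197572249566]]
hopper [([323.9, 321.8], 0.95), ([298.3, 222.5], 0.61)]
hopper_floor [([297.6, 194.6], 0.91), ([327.3, 299.7], 0.86)]
mark [([365.9, 336.2], 0.77), ([344.9, 221.6], 0.63)]
gate_knob [([353.9, 312.9], 0.87), ([297.6, 193.2], 0.29)]
rod [([300.7, 193.2], 0.7), ([244.7, 316.9], 0.52)]
rod_grip [([238.8, 288.9], 0.77), ([245.3, 318.8], 0.64)]
rod_stand [([245.2, 319.4], 0.65)]
stand_mouth [([245.2, 308.7], 0.64)]
small_beaker [([382.8, 168.6], 0.8)]
vial_red [([295.3, 220.8], 0.74), ([223.8, 247.7], 0.52)]
vial_black [([328.3, 162.4], 0.76)]
top [0.4847 0.0096 1.1539] [[-0.029718822210434166, -0.9958551155347809, 0.08596150574316823], [-0.9994734563982672, 0.02848572986780022, -0.015536188374220626], [0.013023116436750366, -0.08637796048244516, -0.9961773167369191]]
hopper [([261.0, 273.2], 0.66)]
hopper_floor [([316.6, 185.6], 0.94), ([259.7, 274.8], 0.67)]
mark [(
[... 328 characters left out ...]
0.64)]
small_beaker [([429.1, 202.7], 0.71)]
vial_red [([255.8, 162.2], 0.4)]
vial_black [([392.7, 157.5], 0.46)]
{'time_s': 1.2, 'joints': array([-54.2813,  22.0394,   0.4511,   0.0008, -68.4108, -14.8179]), 'joint_velocities': array([ 0.0463,  0.0299,  0.0046, -0.0019,  0.0105,  0.0295]), 'effort': array([ -0.0001, -39.0478,  18.762 ,   4.2245,   0.0155,  -0.    ]), 'tcp_pos': array([ 0.223 , -0.5838,  0.2226]), 'ee_rot': array([[-0.9342, -0.3568, -0.    ],
       [-0.3568,  0.9342, -0.    ],
       [ 0.    , -0.    , -1.    ]]), 'wrist_force': array([ 0.2351, -0.0514,  0.0224]), 'moment': array([ 0.0164, -0.0177,  0.0068]), 'gripper_force': 0.0, 'gripper_width': 0.9999594752655586} 0.0187
```

View pics/scene0.png

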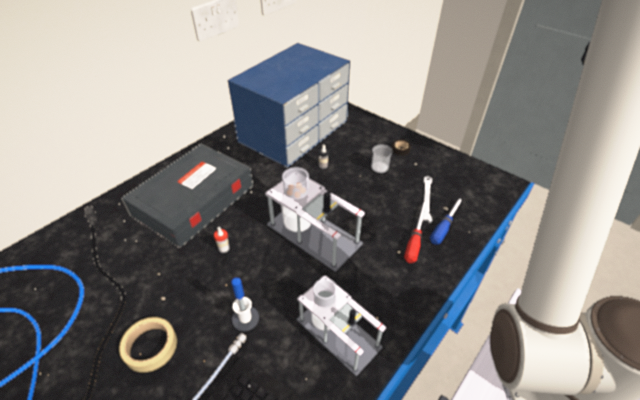

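View pics/top0.png

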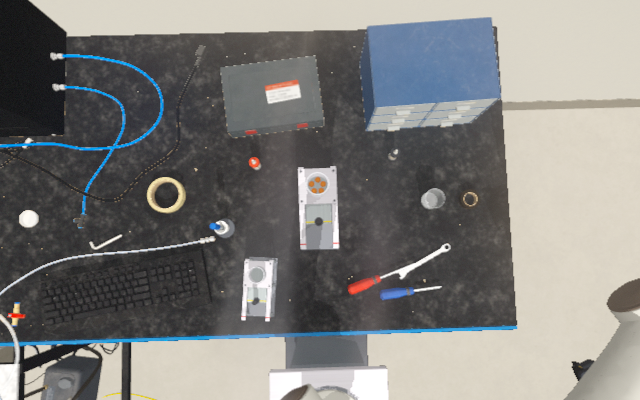

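The scene image shows the large hopper at about (315,215), the smaller look-alike at (340,320) and the rod in its stand at (243,305). In the top image they are at (318,205), (259,290) and (222,228). The beads are visible in the large hopper's tube at (317,184). Hopper candidates are top (318,205) and (259,290), and I choose (318,205) because it is larger and holds the beads. The only rod is the blue-handled one in the stand; the blue screwdriver at top (410,293) is a different tool. I'll check the choice in a close crop.

```bash
python3 - <<'E'
from h import *
np.set_printoptions(precision=4,suppress=True)
s=cv2.imread("pics/scene0.png");t=cv2.imread("pics/top0.png")
f=lambda im,x,y,w,h,k:cv2.resize(im[y:y+h,x:x+w],(w*k,h*k),interpolation=cv2.INTER_CUBIC)
a=f(t,295,160,50,100,6);b=f(t,200,205,50,50,6);c=f(s,220,270,50,50,6)
cv2.imwrite("pics/crop0.png",np.hstack([a,np.vstack([b,c])]))
E
python3 - <<'E'
from h import *
np.set_printoptions(precision=4,suppress=True)
c1=imaging.capture("scene");c2=imaging.capture("top")
for n,p1,p2,z in[("floor",(297.6,194.6),(316.6,185.6),.108),("mark",(344.9,221.6),(317.3,240.8),.11),("knob",None,(315.8,220.5),.136),("stand",(245.2,308.7),(221.9,227.4),.054),("standb",(245.2,319.4),(222.2,228.1),0.0),("grip",(238.8,288.9),(214.9,225.2),.105),("beaker",(382.8,168.6),(429.1,202.7),0),("vblack",(328.3,162.4),(392.7,157.5),0),("vred",(223.8,247.7),(255.8,162.2),0)]:
    print(n,tri(c1,p1,c2,p2) if p1 else'',"scene@z",atz(c1,p1,z) if p1 else '',"top@z",atz(c2,p2,z))
E
```

```text
floor (array([0.6326, 0.0133, 0.1025]), np.float64(0.0029575978121220608)) scene@z [0.6261 0.0158 0.108 ] top@z [0.6342 0.0151 0.108 ]
mark (array([0.4932, 0.016 , 0.1129]), np.float64(0.0022435221870471212)) scene@z [0.4928 0.0125 0.11  ] top@z [0.4951 0.0172 0.11  ]
knob  scene@z  top@z [0.5443 0.0193 0.136 ]
stand (array([0.5376, 0.2692, 0.0403]), np.float64(0.001536097428065067)) scene@z [0.5291 0.2726 0.054 ] top@z [0.5381 0.2671 0.054 ]
standb (array([0.537 , 0.2757, 0.0081]), np.float64(0.0018902983351029227)) scene@z [0.5395 0.2723 0.    ] top@z [0.5388 0.2789 0.    ]
grip (array([0.5404, 0.2706, 0.1092]), np.float64(0.0013605790137707799)) scene@z [0.5417 0.2683 0.105 ] top@z [0.5417 0.2726 0.105 ]
beaker (array([ 0.5913, -0.2965,  0.0027]), np.float64(0.001433788021017237)) scene@z [ 0.5917 -0.3001  0.    ] top@z [ 0.5928 -0.2964  0.    ]
vblack (array([ 0.7156, -0.1991,  0.0199]), np.float64(0.0042648514146455705)) scene@z [ 0.7269 -0.2202  0.    ] top@z [ 0.7233 -0.2003  0.    ]
vred (array([ 0.7181,  0.1817, -0.0012]), np.float64(0.0031852247769412908)) scene@z [0.7144 0.1804 0.    ] top@z [0.7203 0.1838 0.    ]
```

View pics/crop0.png

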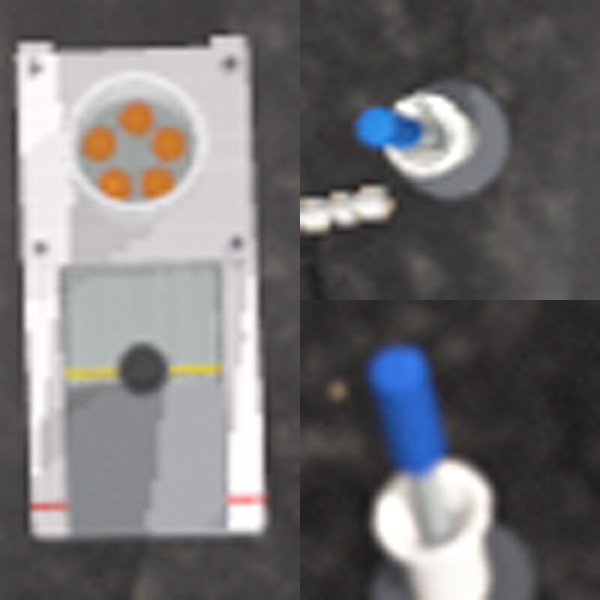

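The crop confirms the choice. Five beads lie in the large hopper's tube, with the rim centre at about top px (317,183). The black knob is on the yellow line at (318,221), the red marks are at (303,244) and (336,243), and the blue rod is in the stand at (213,226).

```bash
python3 - <<'E'
from h import *
np.set_printoptions(precision=4,suppress=True)
c1=imaging.capture("scene");c2=imaging.capture("top")
q=lambda x,y,x0=295,y0=160:((x+.5)/6-.5+x0,(y+.5)/6-.5+y0)
for n,p,z in[("markL",q(50,506),.11),("markR",q(246,499),.11),("rim",q(137,142),.158),("knobtop",q(142,370),.16),("yL",q(67,374),.108),("yR",q(218,370),.108),
 ("backL",q(35,67),.11),("backR",q(230,63),.11),
 ("rodtop",q(77,127,200,205),.136),("mouth",q(130,132,200,205),.054),("foot",q(153,138,200,205),.006)]:print(n,atz(c2,p,z))
# scene
print("scene rodtop",tri(c1,q(98,65,220,270),c2,q(77,127,200,205)))
print("scene mouth",tri(c1,q(133,220,220,270),c2,q(130,132,200,205)))
for c,n in((c1,"scene"),(c2,"top")):
  h=cv2.cvtColor(c["frame"],cv2.COLOR_BGR2HSV)
  m=cv2.inRange(h,(100,120,60),(125,255,255));
  nn,l,st,ce=cv2.connectedComponentsWithStats(m)
  for i in range(1,nn):
    if st[i,4]>15: 
      u=ce[i]
      if (n=="top" and 190<u[0]<250 and 200<u[1]<250) or (n=="scene" and 220<u[0]<270 and 260<u[1]<330):
        print(n,st[i],u)
        ys,xs=np.nonzero(l==i);vx,vy,x0,y0=cv2.fitLine(np.stack([xs,ys],1).astype(np.float32),2,0,.01,.01).ravel();print(vx,vy)
# knob in scene by prediction
for p in[(.5443,.019,.16),(.5443,.019,.136),(.634,.015,.158)]:print(proj(c1,p),proj(c2,p))
E
```

```text
markL [0.4884 0.0532 0.11  ]
markR [ 0.4889 -0.0282  0.11  ]
rim [0.6327 0.0127 0.158 ]
knobtop [0.5409 0.0133 0.16  ]
yL [0.5431 0.0449 0.108 ]
yR [ 0.543  -0.0183  0.108 ]
backL [0.6729 0.055  0.11  ]
backR [ 0.6723 -0.0273  0.11  ]
rodtop [0.5388 0.2708 0.136 ]
mouth [0.5403 0.2688 0.054 ]
foot [0.5397 0.2696 0.006 ]
scene rodtop (array([0.5391, 0.2707, 0.1379]), np.float64(0.0005569911161192908))
scene mouth (array([0.5411, 0.2708, 0.0473]), np.float64(0.0006838094047960598))
scene [231 277  14  22 209] [237.3684 287.2105]
0.22611474 0.97410065
top [209 223  11   7  59] [213.8475 226.1525]
0.99237305 0.123271085
[324.6624 195.3291] [315.8191 219.9108]
[324.4998 203.405 ] [315.9286 220.4966]
[294.4252 176.4296] [316.4599 182.7246]
```

Emit:
{"name": "apply_moves", "arguments": {
  "moves": [
    [[0, 0, 0], 7.0],
    [[0, 0, 0], 7.0],
    [[0, 0, 0], 6.9],
    [[0, 0, 0], 0],
    [[0, 0, 0], 0]
  ],
  "hand": 0.087
}}

```text
time_s: 1.82
tcp_pos: [0.223, -0.5839, 0.2226]
ee_rot: [[-1.0, -0.003, 0.0], [-0.003, 1.0, -0.0], [-0.0, -0.0, -1.0]]
wrist_force: [0.1, -0.0, -0.3]
gripper_width: 0.999
gripper_force: 0.0
```

Emit:
{"name": "apply_moves", "arguments": {
  "moves": [
    [[-0.014, 0.038, 0], 0],
    [[-0.014, 0.038, 0], 0],
    [[-0.014, 0.038, 0], 0],
    [[-0.014, 0.038, 0], 0],
    [[-0.014, 0.038, 0], 0]
  ]
}}

```text
time_s: 2.23
tcp_pos: [0.2932, -0.3923, 0.2226]
ee_rot: [[-1.0, -0.002, 0.0], [-0.002, 1.0, -0.0], [-0.0, -0.0, -1.0]]
wrist_force: [0.8, -0.6, -0.2]
gripper_width: 0.997
gripper_force: 0.0
```

Emit:
{"name": "apply_moves", "arguments": {
  "moves": [
    [[-0.014, 0.038, 0], 0],
    [[-0.014, 0.038, 0], 0],
    [[-0.014, 0.038, 0], 0],
    [[-0.014, 0.038, 0], 0],
    [[-0.014, 0.038, 0], 0]
  ]
}}

```text
time_s: 2.65
tcp_pos: [0.3632, -0.2021, 0.223]
ee_rot: [[-1.0, -0.003, 0.001], [-0.003, 1.0, -0.0], [-0.001, -0.0, -1.0]]
wrist_force: [2.0, 0.3, -0.7]
gripper_width: 1.001
gripper_force: 0.0
```

Emit:
{"name": "apply_moves", "arguments": {
  "moves": [
    [[-0.014, 0.038, 0], 0],
    [[-0.014, 0.038, 0], 0],
    [[-0.014, 0.038, 0], 0],
    [[-0.014, 0.038, 0], 0],
    [[-0.014, 0.038, 0], 0]
  ]
}}

```text
time_s: 3.07
tcp_pos: [0.4332, -0.0117, 0.2231]
ee_rot: [[-1.0, -0.004, 0.001], [-0.004, 1.0, 0.0], [-0.001, 0.0, -1.0]]
wrist_force: [1.0, -1.1, 0.7]
gripper_width: 1.0
gripper_force: 0.0
```

Emit:
{"name": "apply_moves", "arguments": {
  "moves": [
    [[-0.014, 0.038, 0], 0],
    [[-0.014, 0.038, 0], 0],
    [[-0.014, 0.038, 0], 0],
    [[-0.014, 0.038, 0], 0],
    [[0, 0, 0], 0]
  ]
}}

```text
time_s: 3.48
tcp_pos: [0.4917, 0.1437, 0.2224]
ee_rot: [[-1.0, -0.008, 0.003], [-0.008, 1.0, 0.001], [-0.003, 0.001, -1.0]]
wrist_force: [-0.5, -0.9, -0.2]
gripper_width: 1.005
gripper_force: 0.0
```

Emit:
{"name": "apply_moves", "arguments": {
  "moves": [
    [[-0.012, 0.0316, 0], 0],
    [[-0.012, 0.0316, 0], 0],
    [[-0.012, 0.0316, 0], 0],
    [[-0.012, 0.0316, 0], 0],
    [[0, 0, 0.03], 0]
  ]
}}

```text
time_s: 3.9
tcp_pos: [0.5427, 0.2716, 0.1978]
ee_rot: [[-1.0, -0.008, 0.014], [-0.008, 1.0, 0.008], [-0.014, 0.008, -1.0]]
wrist_force: [1.4, -0.3, 0.5]
gripper_width: 1.0
gripper_force: 0.0
```

Emit:
{"name": "apply_moves", "arguments": {
  "moves": [
    [[0, 0, 0.03], 0],
    [[0, 0, 0], 0],
    [[0, 0, 0], 0]
  ]
}}

```text
time_s: 4.15
tcp_pos: [0.5364, 0.2639, 0.1614]
ee_rot: [[-1.0, -0.002, -0.003], [-0.002, 1.0, -0.003], [0.003, -0.003, -1.0]]
wrist_force: [-0.1, 1.0, 0.7]
gripper_width: 0.998
gripper_force: 0.0
```

Emit:
{"name": "apply_moves", "arguments": {
  "moves": [
    [[0, 0, 0], 0],
    [[0, 0, 0], 0],
    [[0, 0, 0], 0]
  ]
}}

```text
time_s: 4.4
tcp_pos: [0.5379, 0.2649, 0.1648]
ee_rot: [[-1.0, -0.0, 0.003], [-0.0, 1.0, 0.002], [-0.003, 0.002, -1.0]]
wrist_force: [0.1, -0.3, -0.0]
gripper_width: 0.998
gripper_force: 0.0
```

Emit:
{"name": "apply_moves", "arguments": {
  "moves": [
    [[-0.0015, 0.0055, 0], 0],
    [[0, 0, 0.025], 0],
    [[0, 0, 0.025], 0],
    [[0, 0, 0.023], 0],
    [[0, 0, 0], 0]
  ]
}}

```text
time_s: 4.82
tcp_pos: [0.536, 0.2686, 0.0855]
ee_rot: [[-1.0, 0.001, -0.007], [0.001, 1.0, -0.004], [0.007, -0.004, -1.0]]
wrist_force: [-0.1, -1.2, -0.8]
gripper_width: 1.0
gripper_force: 0.0
```

Emit:
{"name": "apply_moves", "arguments": {
  "moves": [
    [[0, 0, 0], 0],
    [[0, 0, 0], 0],
    [[0, 0, 0], 0]
  ]
}}

```text
time_s: 5.07
tcp_pos: [0.5397, 0.271, 0.0917]
ee_rot: [[-1.0, -0.001, 0.003], [-0.0, 1.0, 0.002], [-0.003, 0.002, -1.0]]
wrist_force: [-0.7, -0.1, -0.1]
gripper_width: 1.001
gripper_force: 0.0
```

```bash
python3 - <<'E'
from h import *
s=imaging.capture("scene");t=imaging.capture("top")
f=lambda im,x,y,w,h,k:cv2.resize(im[y:y+h,x:x+w],(w*k,h*k),interpolation=cv2.INTER_CUBIC)
cv2.imwrite("pics/c1.png",np.hstack([f(s["frame"],190,220,100,130,4),f(t["frame"],170,160,100,130,4)]))
E
```

```text
(no output)
```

View pics/c1.png

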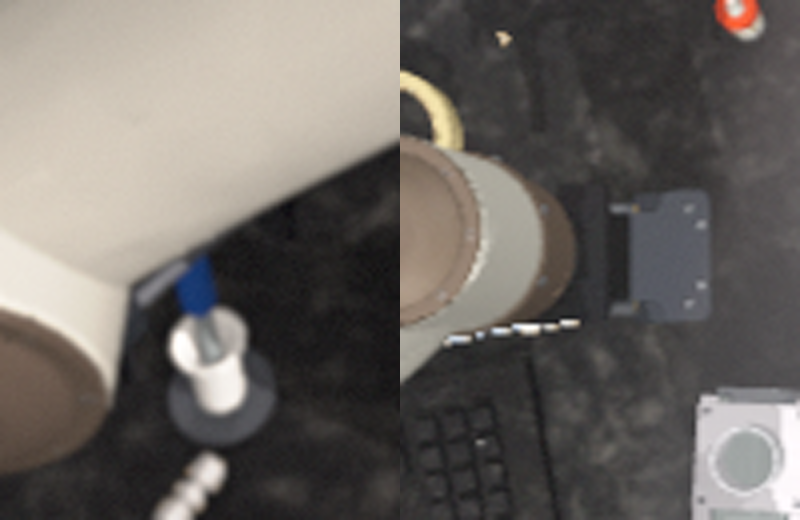

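The rod handle is at about scene (239,291), under the gripper and still in the stand, so I'll close the fingers.

Emit:
{"name": "apply_moves", "arguments": {
  "moves": [
    [[0, 0, 0], 0],
    [[0, 0, 0], 0],
    [[0, 0, 0], 0],
    [[0, 0, 0], 0],
    [[0, 0, 0], 0]
  ],
  "hand": 0
}}

```text
time_s: 5.58
tcp_pos: [0.5385, 0.27, 0.0896]
ee_rot: [[-1.0, -0.0, 0.0], [-0.0, 1.0, 0.0], [-0.0, 0.0, -1.0]]
wrist_force: [-0.2, 0.1, -0.1]
gripper_width: 0.709
gripper_force: 0.0
```

Emit:
{"name": "apply_moves", "arguments": {
  "moves": [
    [[0, 0, 0], 0],
    [[0, 0, 0], 0],
    [[0, 0, 0], 0],
    [[0, 0, 0], 0],
    [[0, 0, 0], 0]
  ]
}}

```text
time_s: 6.0
tcp_pos: [0.5385, 0.2701, 0.0895]
ee_rot: [[-1.0, -0.0, -0.0], [-0.0, 1.0, -0.0], [0.0, -0.0, -1.0]]
wrist_force: [-0.1, -0.7, 0.3]
gripper_width: 0.325
gripper_force: 0.0
```

Emit:
{"name": "apply_moves", "arguments": {
  "moves": [
    [[0, 0, 0], 0],
    [[0, 0, 0], 0],
    [[0, 0, 0], 0],
    [[0, 0, 0], 0],
    [[0, 0, 0], 0]
  ]
}}

```text
time_s: 6.42
tcp_pos: [0.5385, 0.2701, 0.0896]
ee_rot: [[-1.0, -0.0, 0.0], [-0.0, 1.0, 0.0], [-0.0, 0.0, -1.0]]
wrist_force: [-0.8, -0.2, -0.6]
gripper_width: 0.175
gripper_force: 30.0
```

Emit:
{"name": "apply_moves", "arguments": {
  "moves": [
    [[0, 0, -0.02], 0],
    [[0, 0, -0.04], 0],
    [[0, 0, -0.04], 0],
    [[0, 0, -0.04], 0],
    [[0, 0, -0.04], 0]
  ]
}}

```text
time_s: 6.83
tcp_pos: [0.538, 0.2698, 0.2714]
ee_rot: [[-1.0, -0.0, -0.0], [-0.0, 1.0, -0.0], [0.0, -0.0, -1.0]]
wrist_force: [0.3, 0.8, -1.2]
gripper_width: 0.177
gripper_force: 30.0
```

Emit:
{"name": "apply_moves", "arguments": {
  "moves": [
    [[0, 0, 0], 0],
    [[0, 0, 0], 0],
    [[0, 0, 0], 0],
    [[0, 0, 0], 0],
    [[0, 0, 0], 0]
  ]
}}

```text
time_s: 7.25
tcp_pos: [0.5379, 0.2696, 0.2676]
ee_rot: [[-1.0, 0.0, -0.003], [0.0, 1.0, -0.002], [0.003, -0.002, -1.0]]
wrist_force: [-0.1, -0.0, 0.0]
gripper_width: 0.174
gripper_force: 30.0
```

Emit:
{"name": "apply_moves", "arguments": {
  "moves": [
    [[-0.008, -0.0214, 0], 0],
    [[-0.0119, -0.0321, 0], 0],
    [[-0.0119, -0.0321, 0], 0],
    [[-0.0119, -0.0321, 0], 0],
    [[-0.0119, -0.0321, 0], 0]
  ]
}}

```text
time_s: 7.67
tcp_pos: [0.594, 0.1188, 0.2682]
ee_rot: [[-1.0, -0.001, -0.002], [-0.001, 1.0, -0.001], [0.002, -0.001, -1.0]]
wrist_force: [1.1, -0.4, -1.3]
gripper_width: 0.175
gripper_force: 30.0
```

Emit:
{"name": "apply_moves", "arguments": {
  "moves": [
    [[-0.0119, -0.0321, 0], 0],
    [[-0.0119, -0.0321, 0], 0],
    [[-0.0119, -0.0321, 0], 0],
    [[-0.004, -0.0107, 0], 0],
    [[0, 0, 0], 0]
  ]
}}

```text
time_s: 8.08
tcp_pos: [0.6341, 0.0104, 0.2677]
ee_rot: [[-1.0, 0.004, -0.003], [0.004, 1.0, -0.001], [0.003, -0.001, -1.0]]
wrist_force: [-0.5, 1.1, -0.9]
gripper_width: 0.174
gripper_force: 30.0
```

Emit:
{"name": "apply_moves", "arguments": {
  "moves": [
    [[0, 0, 0], 0],
    [[0, 0, 0], 0],
    [[0, 0, 0], 0],
    [[0, 0, 0], 0],
    [[0, 0, 0], 0]
  ]
}}

```text
time_s: 8.5
tcp_pos: [0.6336, 0.0143, 0.2697]
ee_rot: [[-1.0, -0.002, 0.0], [-0.002, 1.0, 0.0], [-0.0, 0.0, -1.0]]
wrist_force: [-1.2, -0.0, -0.6]
gripper_width: 0.179
gripper_force: 30.0
```

```bash
python3 - <<'E'
from h import *
s=imaging.capture("scene");t=imaging.capture("top")
f=lambda im,x,y,w,h,k:cv2.resize(im[y:y+h,x:x+w],(w*k,h*k),interpolation=cv2.INTER_CUBIC)
cv2.imwrite("pics/c2.png",np.hstack([f(s["frame"],250,110,100,130,4),f(t["frame"],270,130,100,130,4)]))
print(r.sense()["tcp_pos"],proj(s,(.633,.013,.158)))
E
```

```text
[0.63365312 0.01398576 0.26973649] [295.37918173 176.16749791]
```

View pics/c2.png

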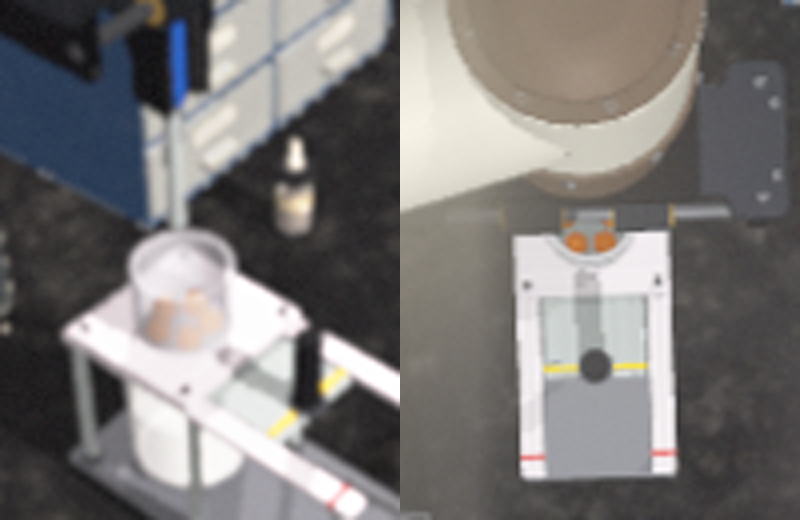

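The rod tip is at about scene (295,167), directly above the rim centre at (295,175). The beads show through the tube below it, so I'll descend.

Emit:
{"name": "apply_moves", "arguments": {
  "moves": [
    [[0.0005, -0.001, 0.01], 0],
    [[0, 0, 0.02], 0],
    [[0, 0, 0.02], 0],
    [[0, 0, 0], 0],
    [[0, 0, 0], 0]
  ]
}}

```text
time_s: 9.02
tcp_pos: [0.6325, 0.012, 0.2182]
ee_rot: [[-1.0, -0.0, -0.003], [-0.0, 1.0, -0.001], [0.003, -0.001, -1.0]]
wrist_force: [1.5, 0.1, -0.9]
gripper_width: 0.173
gripper_force: 30.0
```

Emit:
{"name": "apply_moves", "arguments": {
  "moves": [
    [[0, 0, 0.01], 0],
    [[0, 0, 0.007], 0],
    [[0, 0, 0.006], 0],
    [[0, 0, 0], 0],
    [[0, 0, 0], 0]
  ]
}}

```text
time_s: 9.43
tcp_pos: [0.6332, 0.0122, 0.1963]
ee_rot: [[-1.0, -0.0, -0.001], [-0.0, 1.0, -0.0], [0.001, -0.0, -1.0]]
wrist_force: [-0.2, 0.5, 0.2]
gripper_width: 0.181
gripper_force: 30.0
```

Emit:
{"name": "apply_moves", "arguments": {
  "moves": [
    [[0, 0, 0], 0],
    [[0, 0, 0], 0],
    [[0, 0, 0], 0]
  ]
}}

```text
time_s: 9.68
tcp_pos: [0.6335, 0.0123, 0.1971]
ee_rot: [[-1.0, -0.0, 0.001], [-0.0, 1.0, 0.0], [-0.001, 0.0, -1.0]]
wrist_force: [0.1, 1.0, -0.3]
gripper_width: 0.176
gripper_force: 30.0
```

Emit:
{"name": "apply_moves", "arguments": {
  "moves": [
    [[0.0005, 0.003, 0.001], 0],
    [[0, 0.005, 0], 0],
    [[0, 0.0055, 0], 0],
    [[0, 0, 0], 0],
    [[0, 0, 0], 0]
  ]
}}

```text
time_s: 10.1
tcp_pos: [0.6312, 0.0234, 0.1954]
ee_rot: [[-1.0, -0.001, -0.005], [-0.001, 1.0, -0.006], [0.005, -0.006, -1.0]]
wrist_force: [-0.6, -7.4, -0.1]
gripper_width: 0.177
gripper_force: 30.0
```

Emit:
{"name": "apply_moves", "arguments": {
  "moves": [
    [[0.0053, -0.0011, 0], 0],
    [[0.0044, -0.0032, 0], 0],
    [[0.0027, -0.0047, 0], 0],
    [[0.0006, -0.0054, 0], 0],
    [[-0.0017, -0.0051, 0], 0]
  ]
}}

```text
time_s: 10.52
tcp_pos: [0.6229, 0.008, 0.1964]
ee_rot: [[-1.0, -0.0, 0.005], [-0.0, 1.0, 0.004], [-0.005, 0.004, -1.0]]
wrist_force: [4.7, 5.6, 1.9]
gripper_width: 0.179
gripper_force: 30.0
```

Emit:
{"name": "apply_moves", "arguments": {
  "moves": [
    [[-0.0036, -0.004, 0], 0],
    [[-0.0049, -0.0022, 0], 0],
    [[-0.0056, 0, 0], 0],
    [[-0.0049, 0.0022, 0], 0],
    [[-0.0036, 0.004, 0], 0]
  ]
}}

```text
time_s: 10.93
tcp_pos: [0.6421, 0.0078, 0.1949]
ee_rot: [[-1.0, 0.0, -0.006], [0.0, 1.0, 0.002], [0.006, 0.002, -1.0]]
wrist_force: [-1.2, 2.3, 1.5]
gripper_width: 0.178
gripper_force: 30.0
```

Emit:
{"name": "apply_moves", "arguments": {
  "moves": [
    [[-0.0017, 0.0051, 0], 0],
    [[0.0006, 0.0054, 0], 0],
    [[0.0027, 0.0047, 0], 0],
    [[0.0044, 0.0032, 0], 0],
    [[0.0053, 0.0011, 0], 0]
  ]
}}

```text
time_s: 11.35
tcp_pos: [0.6322, 0.0231, 0.1958]
ee_rot: [[-1.0, -0.001, -0.002], [-0.001, 1.0, -0.006], [0.002, -0.006, -1.0]]
wrist_force: [1.8, -9.4, 0.4]
gripper_width: 0.178
gripper_force: 30.1
```

```bash
python3 - <<'E'
from h import *
s=imaging.capture("scene");t=imaging.capture("top")
f=lambda im,x,y,w,h,k:cv2.resize(im[y:y+h,x:x+w],(w*k,h*k),interpolation=cv2.INTER_CUBIC)
cv2.imwrite("pics/c3.png",f(s["frame"],255,110,80,110,5))
S=r.sense();print(S["tcp_pos"],S["wrist_force"],S["moment"])
E
```

```text
[0.6318894  0.02286478 0.19629346] [ 0.84425862 -7.16414097  0.60785056] [-2.89223675 -0.20145725  0.02059515]
```

View pics/c3.png

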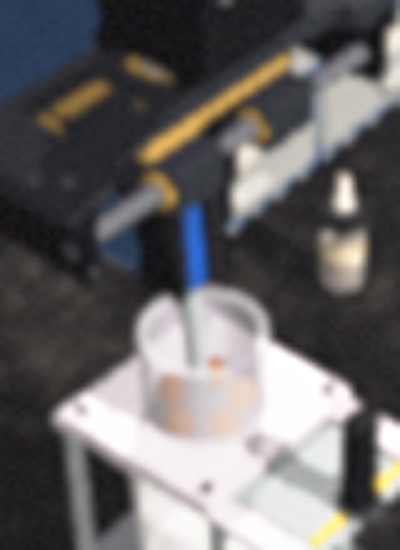

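Two or three beads are visible at about scene (290–305,188) and the rod tip is among them at (294,183), with the rod roughly upright. I'll do the second round.

Emit:
{"name": "apply_moves", "arguments": {
  "moves": [
    [[0.0053, -0.0011, 0], 0],
    [[0.0044, -0.0032, 0], 0],
    [[0.0027, -0.0047, 0], 0],
    [[0.0006, -0.0054, 0], 0],
    [[-0.0017, -0.0051, 0], 0]
  ]
}}

```text
time_s: 11.87
tcp_pos: [0.6221, 0.0076, 0.1962]
ee_rot: [[-1.0, -0.0, 0.003], [-0.0, 1.0, 0.004], [-0.003, 0.004, -1.0]]
wrist_force: [2.2, 9.1, 1.1]
gripper_width: 0.172
gripper_force: 30.0
```

Emit:
{"name": "apply_moves", "arguments": {
  "moves": [
    [[-0.0036, -0.004, 0], 0],
    [[-0.0049, -0.0022, 0], 0],
    [[-0.0056, 0, 0], 0],
    [[-0.0049, 0.0022, 0], 0],
    [[-0.0036, 0.004, 0], 0]
  ]
}}

```text
time_s: 12.28
tcp_pos: [0.6414, 0.0074, 0.1947]
ee_rot: [[-1.0, 0.0, -0.008], [0.0, 1.0, 0.002], [0.008, 0.002, -1.0]]
wrist_force: [-3.4, 1.6, 1.5]
gripper_width: 0.179
gripper_force: 30.0
```

Emit:
{"name": "apply_moves", "arguments": {
  "moves": [
    [[-0.0017, 0.0051, 0], 0],
    [[0.0006, 0.0054, 0], 0],
    [[0.0027, 0.0047, 0], 0],
    [[0.0044, 0.0032, 0], 0],
    [[0.0053, 0.0011, 0], 0]
  ]
}}

```text
time_s: 12.7
tcp_pos: [0.6334, 0.0229, 0.1963]
ee_rot: [[-1.0, -0.001, 0.001], [-0.001, 1.0, -0.006], [-0.001, -0.006, -1.0]]
wrist_force: [1.5, -9.4, -0.3]
gripper_width: 0.178
gripper_force: 30.1
```

Emit:
{"name": "apply_moves", "arguments": {
  "moves": [
    [[0.0053, -0.0011, 0], 0],
    [[0.0044, -0.0032, 0], 0],
    [[0.0027, -0.0047, 0], 0],
    [[0.0006, -0.0054, 0], 0],
    [[-0.0017, -0.0051, 0], 0]
  ]
}}

```text
time_s: 13.12
tcp_pos: [0.6226, 0.0074, 0.1965]
ee_rot: [[-1.0, -0.0, 0.004], [-0.0, 1.0, 0.003], [-0.004, 0.003, -1.0]]
wrist_force: [-0.2, 10.0, 0.7]
gripper_width: 0.175
gripper_force: 30.1
```

Emit:
{"name": "apply_moves", "arguments": {
  "moves": [
    [[-0.0036, -0.004, 0], 0],
    [[-0.0049, -0.0022, 0], 0],
    [[-0.0056, 0, 0], 0],
    [[-0.0049, 0.0022, 0], 0],
    [[-0.0036, 0.004, 0], 0]
  ]
}}

```text
time_s: 13.53
tcp_pos: [0.6416, 0.0075, 0.195]
ee_rot: [[-1.0, 0.0, -0.007], [0.0, 1.0, 0.002], [0.007, 0.002, -1.0]]
wrist_force: [-5.5, 2.2, 2.1]
gripper_width: 0.177
gripper_force: 30.0
```

Emit:
{"name": "apply_moves", "arguments": {
  "moves": [
    [[-0.0017, 0.0051, 0], 0],
    [[0.0006, 0.0054, 0], 0],
    [[0.0027, 0.0047, 0], 0],
    [[0.0044, 0.0032, 0], 0],
    [[0.0053, 0.0011, 0], 0]
  ]
}}

```text
time_s: 13.95
tcp_pos: [0.6338, 0.0234, 0.1961]
ee_rot: [[-1.0, -0.001, 0.003], [-0.001, 1.0, -0.005], [-0.003, -0.005, -1.0]]
wrist_force: [2.6, -9.0, -1.5]
gripper_width: 0.181
gripper_force: 30.1
```

Emit:
{"name": "apply_moves", "arguments": {
  "moves": [
    [[0, 0, 0], 0],
    [[0, 0, 0], 0],
    [[0, -0.007, 0], 0],
    [[0, -0.006, 0], 0],
    [[0, 0, 0], 0]
  ]
}}

```text
time_s: 14.37
tcp_pos: [0.6329, 0.0122, 0.1957]
ee_rot: [[-1.0, 0.001, 0.001], [0.001, 1.0, 0.001], [-0.001, 0.001, -1.0]]
wrist_force: [-0.3, 0.9, -0.4]
gripper_width: 0.176
gripper_force: 30.0
```

```bash
python3 - <<'E'
from h import *
S=r.sense();print(S["tcp_pos"],S["wrist_force"],S["moment"])
s=imaging.capture("scene");t=imaging.capture("top")
for k in ["rod","rod_grip"]: print(k,[(np.round(np.array(x["at"])*[640,400],1).tolist(),round(x["confidence"],2)) for x in models.place_of(s,k)])
E
```

```text
[0.63294296 0.01218746 0.19573203] [-0.27730592  0.88710539 -0.36834538] [ 0.00999725 -0.03101943 -0.00574262]
rod [([294.2, 191.2], 0.57), ([380.2, 169.3], 0.47)]
rod_grip [([295.7, 154.6], 0.45), ([379.8, 166.4], 0.43)]
```

Emit:
{"name": "apply_moves", "arguments": {
  "moves": [
    [[0, 0, -0.01], 0],
    [[0, 0, -0.02], 0],
    [[0, 0, -0.025], 0],
    [[0, 0, -0.02], 0],
    [[0, 0, 0], 0]
  ]
}}

```text
time_s: 14.98
tcp_pos: [0.6353, 0.0131, 0.277]
ee_rot: [[-1.0, -0.001, 0.011], [-0.001, 1.0, 0.001], [-0.011, 0.001, -1.0]]
wrist_force: [-0.2, -0.0, 0.9]
gripper_width: 0.176
gripper_force: 30.0
```

Emit:
{"name": "apply_moves", "arguments": {
  "moves": [
    [[0, 0, 0], 0],
    [[0, 0, 0], 0],
    [[0, 0, 0], 0],
    [[0, 0, 0], 0]
  ]
}}

```text
time_s: 15.32
tcp_pos: [0.6323, 0.0128, 0.2693]
ee_rot: [[-1.0, -0.0, -0.002], [-0.0, 1.0, -0.0], [0.002, -0.0, -1.0]]
wrist_force: [-0.7, -0.1, -0.2]
gripper_width: 0.175
gripper_force: 30.0
```

```bash
python3 - <<'E'
from h import *
s=imaging.capture("scene")
p=r.sense()["tcp_pos"];print(p)
for d in(-.084,0,.02,.046):print(d,proj(s,p+[0,0,d]))
im=cv2.resize(s["frame"][110:220,255:335],(560,770),interpolation=cv2.INTER_CUBIC)[:600]
cv2.imwrite("pics/c4.png",im)
E
```

```text
[0.63237978 0.01274495 0.26942589]
-0.084 [295.19583669 166.65926248]
0 [293.61513371 134.45698219]
0.02 [293.20358501 126.07286018]
0.046 [292.64591533 114.71194305]
```

View pics/c4.png

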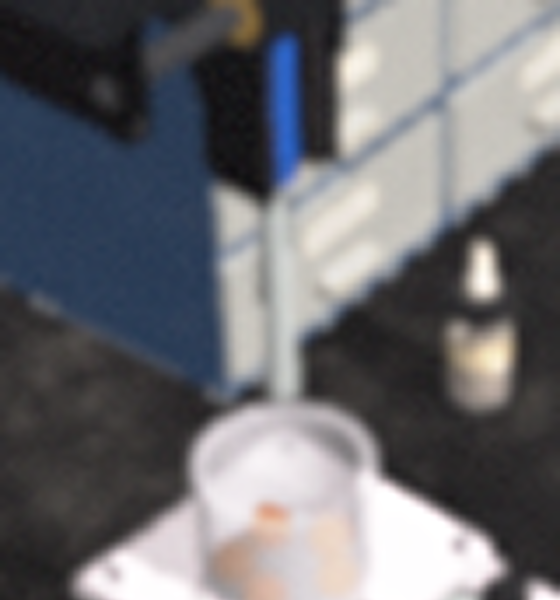

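The rod is straight and upright, with its tip at scene (296,166) where predicted, and beads are still visible in the tube. I'll carry it back.

Emit:
{"name": "apply_moves", "arguments": {
  "moves": [
    [[0.008, 0.0214, 0], 0],
    [[0.0119, 0.0321, 0], 0],
    [[0.0119, 0.0321, 0], 0],
    [[0.0119, 0.0321, 0], 0],
    [[0.0119, 0.0321, 0], 0]
  ]
}}

```text
time_s: 15.78
tcp_pos: [0.5763, 0.1636, 0.27]
ee_rot: [[-1.0, 0.001, -0.001], [0.001, 1.0, -0.001], [0.001, -0.001, -1.0]]
wrist_force: [0.8, 1.0, -0.1]
gripper_width: 0.177
gripper_force: 30.0
```

Emit:
{"name": "apply_moves", "arguments": {
  "moves": [
    [[0.0119, 0.0321, 0], 0],
    [[0.0119, 0.0321, 0], 0],
    [[0.0119, 0.0321, 0], 0],
    [[0.0021, 0.0112, 0], 0],
    [[0, 0, 0], 0]
  ]
}}

```text
time_s: 16.2
tcp_pos: [0.5385, 0.2726, 0.2698]
ee_rot: [[-1.0, -0.004, -0.001], [-0.004, 1.0, -0.0], [0.001, -0.0, -1.0]]
wrist_force: [0.3, -0.9, 0.0]
gripper_width: 0.177
gripper_force: 30.0
```

Emit:
{"name": "apply_moves", "arguments": {
  "moves": [
    [[0, 0, 0], 0],
    [[0, 0, 0], 0],
    [[0, 0, 0], 0],
    [[0, 0, 0], 0],
    [[0, 0, 0], 0]
  ]
}}

```text
time_s: 16.62
tcp_pos: [0.5398, 0.269, 0.2706]
ee_rot: [[-1.0, 0.002, -0.0], [0.002, 1.0, -0.0], [0.0, -0.0, -1.0]]
wrist_force: [0.7, -0.4, -0.9]
gripper_width: 0.173
gripper_force: 30.0
```

Emit:
{"name": "apply_moves", "arguments": {
  "moves": [
    [[0, 0, 0], 0],
    [[0, 0, 0], 0],
    [[0, 0, 0], 0]
  ]
}}

```text
time_s: 16.87
tcp_pos: [0.5395, 0.2698, 0.2706]
ee_rot: [[-1.0, 0.0, 0.0], [0.0, 1.0, 0.0], [-0.0, 0.0, -1.0]]
wrist_force: [0.6, -0.2, -0.6]
gripper_width: 0.178
gripper_force: 30.0
```

Emit:
{"name": "apply_moves", "arguments": {
  "moves": [
    [[0, 0, 0.02], 0],
    [[0, 0, 0.035], 0],
    [[0, 0, 0.035], 0],
    [[0, 0, 0.02], 0],
    [[0, 0, 0], 0]
  ]
}}

```text
time_s: 17.28
tcp_pos: [0.5365, 0.2681, 0.1551]
ee_rot: [[-1.0, 0.001, -0.009], [0.001, 1.0, -0.006], [0.009, -0.006, -1.0]]
wrist_force: [-0.9, 0.2, 0.1]
gripper_width: 0.172
gripper_force: 30.0
```

Emit:
{"name": "apply_moves", "arguments": {
  "moves": [
    [[0, 0, 0], 0],
    [[0, 0, 0], 0],
    [[0, 0, 0], 0],
    [[0, 0, 0], 0],
    [[0, 0, 0], 0]
  ]
}}

```text
time_s: 17.7
tcp_pos: [0.5399, 0.2705, 0.1621]
ee_rot: [[-1.0, -0.0, 0.002], [-0.0, 1.0, 0.002], [-0.002, 0.002, -1.0]]
wrist_force: [0.9, -0.5, -0.6]
gripper_width: 0.176
gripper_force: 30.0
```

Emit:
{"name": "apply_moves", "arguments": {
  "moves": [
    [[0, 0, 0.01], 0],
    [[0, 0, 0.01], 0],
    [[0, 0, 0.01], 0],
    [[0, 0, 0.01], 0],
    [[0, 0, 0], 0]
  ]
}}

```text
time_s: 18.12
tcp_pos: [0.5382, 0.2694, 0.1172]
ee_rot: [[-1.0, 0.001, -0.004], [0.001, 1.0, -0.002], [0.004, -0.002, -1.0]]
wrist_force: [-0.2, 1.2, -0.7]
gripper_width: 0.175
gripper_force: 30.0
```

Emit:
{"name": "apply_moves", "arguments": {
  "moves": [
    [[0, 0, 0], 0],
    [[0, 0, 0], 0],
    [[0, 0, 0], 0]
  ]
}}

```text
time_s: 18.37
tcp_pos: [0.5396, 0.2702, 0.1209]
ee_rot: [[-1.0, -0.0, 0.001], [-0.0, 1.0, 0.0], [-0.001, 0.0, -1.0]]
wrist_force: [-0.2, 0.6, -0.2]
gripper_width: 0.176
gripper_force: 30.0
```

In the bore with no side force; about 30 mm more to go.

Emit:
{"name": "apply_moves", "arguments": {
  "moves": [
    [[0, 0, 0.008], 0],
    [[0, 0, 0.008], 0],
    [[0, 0, 0.008], 0],
    [[0, 0, 0.004], 0],
    [[0, 0, 0.0015], 0]
  ]
}}

```text
time_s: 18.78
tcp_pos: [0.5387, 0.2696, 0.0895]
ee_rot: [[-1.0, 0.0, -0.002], [0.0, 1.0, -0.002], [0.002, -0.002, -1.0]]
wrist_force: [-0.3, 0.0, -0.4]
gripper_width: 0.171
gripper_force: 30.0
```

Emit:
{"name": "apply_moves", "arguments": {
  "moves": [
    [[0, 0, 0], 0],
    [[0, 0, 0], 0],
    [[0, 0, 0], 0],
    [[0, 0, 0], 0]
  ]
}}

```text
time_s: 19.12
tcp_pos: [0.5396, 0.2702, 0.0915]
ee_rot: [[-1.0, -0.0, 0.001], [-0.0, 1.0, 0.0], [-0.001, 0.0, -1.0]]
wrist_force: [0.0, 0.2, -0.6]
gripper_width: 0.172
gripper_force: 30.0
```

Emit:
{"name": "apply_moves", "arguments": {
  "moves": [
    [[0, 0, 0], 0],
    [[0, 0, 0], 0],
    [[0, 0, 0], 0],
    [[0, 0, 0], 0],
    [[0, 0, 0], 0]
  ],
  "hand": 0.087
}}

```text
time_s: 19.53
tcp_pos: [0.5394, 0.2701, 0.0912]
ee_rot: [[-1.0, -0.0, 0.0], [-0.0, 1.0, 0.0], [-0.0, 0.0, -1.0]]
wrist_force: [0.4, -0.6, 1.0]
gripper_width: 0.473
gripper_force: 0.0
```

Emit:
{"name": "apply_moves", "arguments": {
  "moves": [
    [[0, 0, 0], 0],
    [[0, 0, 0], 0],
    [[0, 0, 0], 0],
    [[0, 0, 0], 0],
    [[0, 0, 0], 0]
  ]
}}

```text
time_s: 19.95
tcp_pos: [0.5394, 0.27, 0.091]
ee_rot: [[-1.0, -0.0, -0.0], [-0.0, 1.0, -0.0], [0.0, -0.0, -1.0]]
wrist_force: [0.0, -0.6, -0.4]
gripper_width: 0.847
gripper_force: 0.0
```

Emit:
{"name": "apply_moves", "arguments": {
  "moves": [
    [[0, 0, 0], 0],
    [[0, 0, 0], 0],
    [[0, 0, 0], 0],
    [[0, 0, 0], 0],
    [[0, 0, 0], 0]
  ]
}}

```text
time_s: 20.37
tcp_pos: [0.5394, 0.2701, 0.091]
ee_rot: [[-1.0, -0.0, 0.0], [-0.0, 1.0, -0.0], [-0.0, -0.0, -1.0]]
wrist_force: [-0.5, -0.7, -0.8]
gripper_width: 0.994
gripper_force: 0.0
```

Emit:
{"name": "apply_moves", "arguments": {
  "moves": [
    [[0, 0, -0.015], 0],
    [[0, 0, -0.03], 0],
    [[0, 0, -0.035], 0],
    [[0, 0, -0.035], 0],
    [[0, 0, -0.015], 0]
  ]
}}

```text
time_s: 20.78
tcp_pos: [0.5413, 0.271, 0.2267]
ee_rot: [[-1.0, -0.001, 0.007], [-0.001, 1.0, 0.004], [-0.007, 0.004, -1.0]]
wrist_force: [0.3, -1.0, 0.8]
gripper_width: 0.998
gripper_force: 0.0
```

Emit:
{"name": "apply_moves", "arguments": {
  "moves": [
    [[0, 0, 0], 0],
    [[0, 0, 0], 0],
    [[0, 0, 0], 0],
    [[0, 0, 0], 0]
  ]
}}

```text
time_s: 21.12
tcp_pos: [0.5386, 0.2695, 0.2192]
ee_rot: [[-1.0, 0.0, -0.003], [0.0, 1.0, -0.002], [0.003, -0.002, -1.0]]
wrist_force: [-0.8, -0.1, -0.7]
gripper_width: 0.998
gripper_force: 0.0
```

Emit:
{"name": "apply_moves", "arguments": {
  "moves": [
    [[0, -0.02, 0], 0],
    [[0, -0.035, 0], 0],
    [[-0.001, -0.035, 0], 0],
    [[-0.001, -0.035, 0], 0],
    [[-0.001, -0.035, 0], 0]
  ]
}}

```text
time_s: 21.53
tcp_pos: [0.5415, 0.1085, 0.2195]
ee_rot: [[-1.0, -0.001, -0.003], [-0.001, 1.0, -0.001], [0.003, -0.001, -1.0]]
wrist_force: [0.6, -0.1, -0.2]
gripper_width: 1.005
gripper_force: 0.0
```

Emit:
{"name": "apply_moves", "arguments": {
  "moves": [
    [[0, -0.035, 0], 0],
    [[0, -0.035, 0], 0],
    [[0, -0.02, 0], 0],
    [[0, -0.0065, 0], 0],
    [[0, 0, 0], 0]
  ]
}}

```text
time_s: 21.95
tcp_pos: [0.5418, 0.012, 0.2199]
ee_rot: [[-1.0, 0.003, -0.002], [0.003, 1.0, -0.001], [0.002, -0.001, -1.0]]
wrist_force: [0.2, 0.4, 0.2]
gripper_width: 0.996
gripper_force: 0.0
```

Emit:
{"name": "apply_moves", "arguments": {
  "moves": [
    [[0, 0, 0], 0],
    [[0, 0, 0], 0],
    [[0, 0, 0], 0],
    [[0, 0, 0], 0],
    [[0, 0, 0], 0]
  ]
}}

```text
time_s: 22.37
tcp_pos: [0.5424, 0.0144, 0.221]
ee_rot: [[-1.0, -0.001, -0.0], [-0.001, 1.0, -0.0], [0.0, -0.0, -1.0]]
wrist_force: [-0.6, 0.2, -0.9]
gripper_width: 1.002
gripper_force: 0.0
```

```bash
python3 - <<'E'
from h import *
s=imaging.capture("scene");t=imaging.capture("top")
print(r.sense()["tcp_pos"])
a=cv2.resize(s["frame"][160:340,215:370],(620,720),interpolation=cv2.INTER_CUBIC)
cv2.imwrite("pics/c5.png",a[:600])
for p in[(.5425,.0133,.16),(.539,.270,.136)]:print(proj(s,p))
E
```

```text
[0.54239513 0.01408802 0.22104329]
[327.0691423 194.275745 ]
[236.74130801 280.81468413]
```

View pics/c5.png

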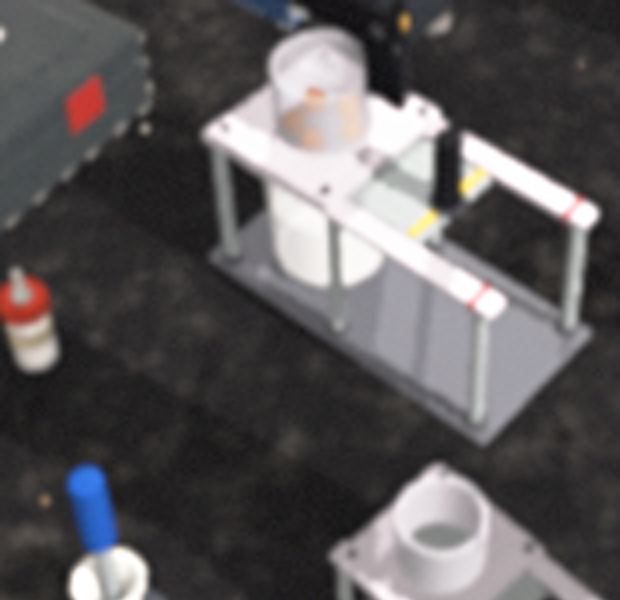

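The rod stands in its stand at scene (238,281), the gate is shut with the knob top at (327,195), and beads are in the tube. I'll descend to the knob gently.

Emit:
{"name": "apply_moves", "arguments": {
  "moves": [
    [[0, -0.0007, 0.015], 0],
    [[0, 0, 0.025], 0],
    [[0, 0, 0.025], 0],
    [[0, 0, 0.01], 0],
    [[0, 0, 0], 0]
  ]
}}

```text
time_s: 22.88
tcp_pos: [0.5406, 0.0125, 0.1435]
ee_rot: [[-1.0, 0.0, -0.006], [0.0, 1.0, -0.001], [0.006, -0.001, -1.0]]
wrist_force: [0.4, 0.7, 0.3]
gripper_width: 1.002
gripper_force: 0.0
```

Emit:
{"name": "apply_moves", "arguments": {
  "moves": [
    [[0, 0, 0], 0],
    [[0, 0, 0], 0],
    [[0, 0, 0.007], 0],
    [[0, 0, 0.007], 0],
    [[0, 0, 0.006], 0]
  ]
}}

```text
time_s: 23.3
tcp_pos: [0.5424, 0.0129, 0.1259]
ee_rot: [[-1.0, 0.0, 0.001], [0.0, 1.0, 0.0], [-0.001, 0.0, -1.0]]
wrist_force: [-0.2, -0.5, 0.0]
gripper_width: 1.002
gripper_force: 0.0
```

Emit:
{"name": "apply_moves", "arguments": {
  "moves": [
    [[0, 0, 0.004], 0],
    [[0, 0, 0.002], 0],
    [[0, 0, 0], 0],
    [[0, 0, 0], 0],
    [[0, 0, 0], 0]
  ]
}}

```text
time_s: 23.72
tcp_pos: [0.5426, 0.0129, 0.1203]
ee_rot: [[-1.0, -0.0, 0.0], [-0.0, 1.0, 0.0], [-0.0, 0.0, -1.0]]
wrist_force: [0.1, -0.8, 0.9]
gripper_width: 0.997
gripper_force: 0.0
```

Emit:
{"name": "apply_moves", "arguments": {
  "moves": [
    [[0, 0, 0], 0],
    [[0, 0, 0], 0],
    [[0, 0, 0], 0],
    [[0, 0, 0], 0],
    [[0, 0, 0], 0]
  ]
}}

```text
time_s: 24.13
tcp_pos: [0.5424, 0.0129, 0.1201]
ee_rot: [[-1.0, -0.0, 0.0], [-0.0, 1.0, 0.0], [-0.0, 0.0, -1.0]]
wrist_force: [0.2, -0.4, 0.7]
gripper_width: 1.001
gripper_force: 0.0
```

Emit:
{"name": "apply_moves", "arguments": {
  "moves": [
    [[0, 0, 0], 0],
    [[0, 0, 0], 0],
    [[0, 0, 0], 0],
    [[0, 0, 0], 0],
    [[0, 0, 0], 0]
  ],
  "hand": 0
}}

```text
time_s: 24.55
tcp_pos: [0.5424, 0.0129, 0.1201]
ee_rot: [[-1.0, -0.0, 0.0], [-0.0, 1.0, -0.0], [-0.0, -0.0, -1.0]]
wrist_force: [-0.2, 0.3, -0.4]
gripper_width: 0.708
gripper_force: 0.0
```

Emit:
{"name": "apply_moves", "arguments": {
  "moves": [
    [[0, 0, 0], 0],
    [[0, 0, 0], 0],
    [[0, 0, 0], 0],
    [[0, 0, 0], 0],
    [[0, 0, 0], 0]
  ]
}}

```text
time_s: 24.97
tcp_pos: [0.5424, 0.0129, 0.12]
ee_rot: [[-1.0, -0.0, -0.0], [-0.0, 1.0, -0.0], [0.0, -0.0, -1.0]]
wrist_force: [-0.1, 0.1, 0.1]
gripper_width: 0.323
gripper_force: 0.0
```

Emit:
{"name": "apply_moves", "arguments": {
  "moves": [
    [[0, 0, 0], 0],
    [[0, 0, 0], 0],
    [[0, 0, 0], 0],
    [[0, 0, 0], 0],
    [[0, 0, 0], 0]
  ]
}}

```text
time_s: 25.38
tcp_pos: [0.5424, 0.0133, 0.12]
ee_rot: [[-1.0, -0.0, 0.0], [-0.0, 1.0, 0.001], [-0.0, 0.001, -1.0]]
wrist_force: [-0.9, 2.7, 0.1]
gripper_width: 0.187
gripper_force: 30.0
```

Emit:
{"name": "apply_moves", "arguments": {
  "moves": [
    [[0.004, 0, 0], 0],
    [[0.008, 0, 0], 0],
    [[0.01, 0, 0], 0],
    [[0.01, 0, 0], 0],
    [[0.01, -0.0004, 0], 0]
  ]
}}

```text
time_s: 25.8
tcp_pos: [0.5026, 0.0131, 0.1201]
ee_rot: [[-1.0, -0.001, 0.006], [-0.001, 1.0, 0.001], [-0.006, 0.001, -1.0]]
wrist_force: [8.7, 2.1, -7.1]
gripper_width: 0.186
gripper_force: 30.0
```

Emit:
{"name": "apply_moves", "arguments": {
  "moves": [
    [[0.008, 0, 0], 0],
    [[0.005, 0, 0], 0],
    [[0, 0, 0], 0],
    [[0, 0, 0], 0],
    [[0, 0, 0], 0]
  ]
}}

```text
time_s: 26.22
tcp_pos: [0.4899, 0.013, 0.1201]
ee_rot: [[-1.0, -0.001, 0.006], [-0.001, 1.0, 0.001], [-0.006, 0.001, -1.0]]
wrist_force: [7.9, 1.0, -8.0]
gripper_width: 0.189
gripper_force: 30.0
```

Emit:
{"name": "apply_moves", "arguments": {
  "moves": [
    [[0, 0, 0], 0],
    [[0, 0, 0], 0],
    [[0, 0, 0], 0],
    [[0, 0, 0], 0],
    [[0, 0, 0], 0]
  ]
}}

```text
time_s: 26.63
tcp_pos: [0.4901, 0.013, 0.1201]
ee_rot: [[-1.0, -0.001, 0.006], [-0.001, 1.0, 0.001], [-0.006, 0.001, -1.0]]
wrist_force: [8.2, 1.4, -6.7]
gripper_width: 0.188
gripper_force: 30.0
```

```bash
python3 - <<'E'
from h import *
s=imaging.capture("scene");t=imaging.capture("top")
S=r.sense();print(S["tcp_pos"],S["wrist_force"])
f=lambda im,x,y,w,h,k:cv2.resize(im[y:y+h,x:x+w],(w*k,h*k),interpolation=cv2.INTER_CUBIC)
cv2.imwrite("pics/c6.png",np.hstack([f(s["frame"],255,150,125,120,4),f(t["frame"],280,150,70,120,4)]))
E
```

```text
[0.49006262 0.01302153 0.1200921 ] [ 7.18854796  1.66039416 -7.29468318]
```

View pics/c6.png

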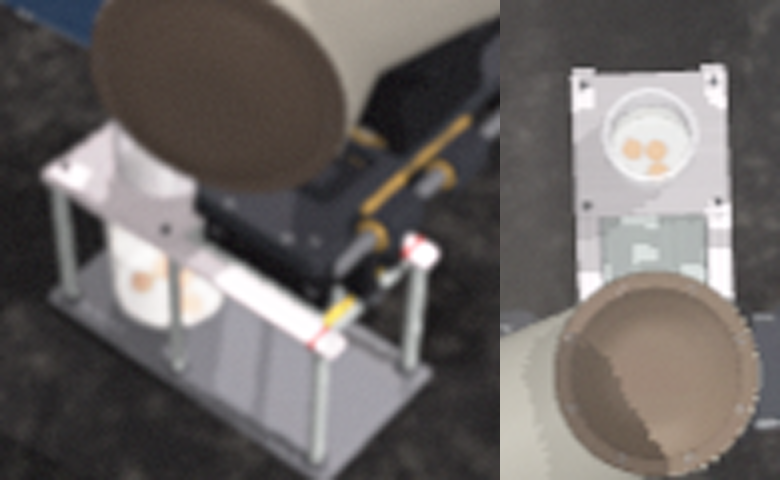

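The yellow line is almost at the red mark at scene (336,235). Beads are in the beaker at scene (291,220) and (303,224) and top (315,188). I'll pull about 2 mm more.

Emit:
{"name": "apply_moves", "arguments": {
  "moves": [
    [[0.001, 0, 0], 0],
    [[0.0012, 0, 0], 0],
    [[0, 0, 0], 0],
    [[0, 0, 0], 0],
    [[0, 0, 0], 0]
  ]
}}

```text
time_s: 27.15
tcp_pos: [0.4879, 0.013, 0.1201]
ee_rot: [[-1.0, -0.001, 0.006], [-0.001, 1.0, 0.001], [-0.006, 0.001, -1.0]]
wrist_force: [8.2, 0.8, -8.2]
gripper_width: 0.184
gripper_force: 30.0
```

Emit:
{"name": "apply_moves", "arguments": {
  "moves": [
    [[0, 0, 0], 0],
    [[0, 0, 0], 0],
    [[0, 0, 0], 0],
    [[0, 0, 0], 0],
    [[0, 0, 0], 0]
  ]
}}

```text
time_s: 27.57
tcp_pos: [0.4879, 0.013, 0.1201]
ee_rot: [[-1.0, -0.001, 0.006], [-0.001, 1.0, 0.001], [-0.006, 0.001, -1.0]]
wrist_force: [8.6, 1.4, -7.6]
gripper_width: 0.185
gripper_force: 30.0
```

Emit:
{"name": "apply_moves", "arguments": {
  "moves": [
    [[0, 0, 0], 0],
    [[0, 0, 0], 0],
    [[0, 0, 0], 0],
    [[0, 0, 0], 0],
    [[0, 0, 0], 0]
  ]
}}

```text
time_s: 27.98
tcp_pos: [0.4879, 0.013, 0.1201]
ee_rot: [[-1.0, -0.001, 0.006], [-0.001, 1.0, 0.001], [-0.006, 0.001, -1.0]]
wrist_force: [7.2, 0.9, -7.2]
gripper_width: 0.186
gripper_force: 30.0
```

```bash
python3 - <<'E'
from h import *
s=imaging.capture("scene");t=imaging.capture("top")
S=r.sense();print(S["tcp_pos"],S["wrist_force"],S["gripper_force"])
for n,c in(("s",s),("t",t)):
  for k in("bead1_center","mark","gate_knob","rod","stand_mouth"):print(n,k,[(np.round(np.array(x["at"])*[640,400],1).tolist(),round(x["confidence"],2)) for x in models.place_of(c,k)])
f=lambda im,x,y,w,h,k:cv2.resize(im[y:y+h,x:x+w],(w*k,h*k),interpolation=cv2.INTER_CUBIC)
b=np.zeros((600,800,3),np.uint8)
b[:480,:480]=f(s["frame"],265,185,80,80,6);b[:320,480:]=f(t["frame"],297,165,40,40,8)
b[320:600,480:760]=f(s["frame"],215,265,70,70,4);cv2.imwrite("pics/c7.png",b)
E
```

```text
[0.48793051 0.01301604 0.1200873 ] [ 8.00284211  0.89421396 -8.07675497] 29.99972510151565
s bead1_center [([239.2, 290.2], 0.41)]
s mark [([346.2, 221.4], 0.93), ([368.0, 336.4], 0.79)]
s gate_knob [([354.3, 313.1], 0.87), ([347.0, 212.2], 0.56)]
s rod [([246.0, 318.3], 0.55)]
s stand_mouth [([242.4, 303.6], 0.84)]
t bead1_center []
t mark [([252.5, 314.6], 0.65)]
t gate_knob [([253.0, 304.1], 0.59)]
t rod [([226.1, 231.0], 0.59)]
t stand_mouth [([219.2, 227.0], 0.7), ([319.4, 194.3], 0.15)]
```

View pics/c7.png

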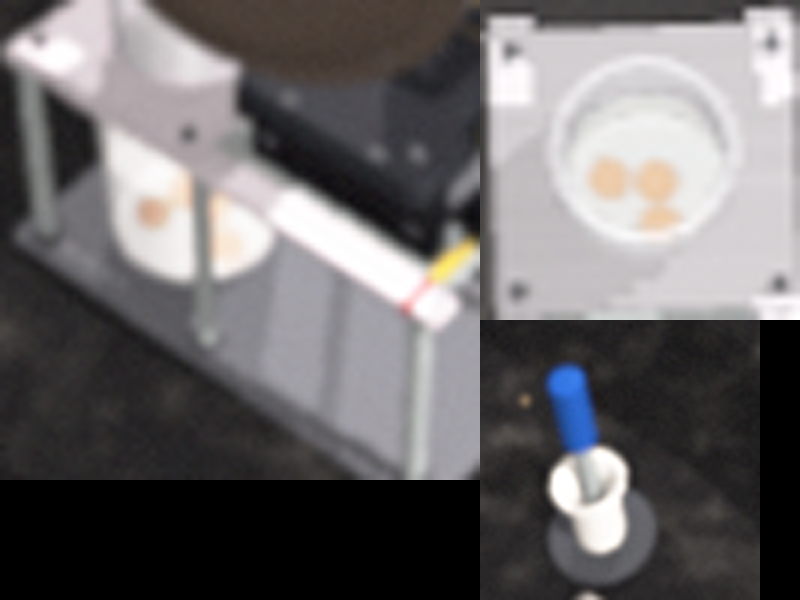

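The yellow line meets the red mark at scene (335,235), the tube is empty with the beads in the beaker, and the rod is upright in its stand at (240,285). I'm handing in.

```bash
python3 -c "
from station import r
print(r.finish_job())"
```

```text
the job is handed in; nothing more can be done
None
```

I stirred the beads with three wide circles, put the rod back upright in its stand, pulled the gate about 54.5 mm to the red marks and handed the job in still holding it; the beads dropped into the beaker (not all five could be counted in the pictures) and no verdict came back.

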